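# Set the batch counter to 472 on the piston bench

## Robot

A 6-joint arm with a two-finger parallel gripper is mounted at the origin on the work surface. World frame = base frame: x ahead of the robot, y to its left, z up, the work surface at z = 0. Lengths are in m, angles in rad, forces in N, time in s.
With the tool pointing down it reaches from about 0.35 to 0.975 m from the base axis. Payload 4.9 kg.
Tool frame: the origin (TCP) lies midway between the tips of the shut fingers; the grasp point (between the pads) lies 19 mm behind it; z points along the fingers, y is the line along which they close (so a half turn about z gives the same grasp; the last joint's range is limited). The gripper opens to 85 mm and grips with 20 to 120 N. Pads are 22 mm wide; open, the fingers measure 114 mm over their backs; the gripper's body (76 mm by 85 mm) begins 54 mm behind the grasp point. The pads swing forward as they close: fully open they stand 13 mm farther back than shut.
Start: joints at [1.138, 0.053, 1.613, -0, 1.476, -0.119], TCP at [0.193, 0.594, 0.231] pointing down, gripper open.
Joint ranges: [-3.01, 3.01], [-1.01, 2.22], [0.06, 2.58], [-1.02, 4.17], [0.09, 2.62], [-3.14, 3.14]. Speed limits (rad/s): [2.57, 2.57, 3.14, 3.14, 3.14, 3.14].

## Interface

Orientations are given as a rotation vector (axis times angle).
In Python, from station import ctrl gives the robot as it stands.
- The arm moves only by the tool carry_out, never from a script. Its argument "moves" is a list of rows, each an object of numbers: "x", "y", "z": the shift along the tool's x, y, z in units of 25 mm (1.0 is 25 mm); "turn": the turn about the tool's z in rad. In form: [{"x": .., "y": .., "z": .., "turn": ..}, ...]. A call has exactly 8 rows; each row shifts and turns the commanded pose from where the row before left it, along the tool's axes as they then stand; what a row does not reach is not made up. A row lasts 1/10 s, in which the tool goes at most 50 mm and 8.59 degrees, less where a joint would pass 70% of its speed; a pose out of reach is approached as far as the arm can. A call is refused whole if a number of a shift passes 1 or a number of a turn 0.15, either way. A call with a gripper value outside its range is refused whole. "grip" is the finger opening in mm, from 0 to 85.4, set as the call begins (left out, the last holds). The fingers move at their own pace and stop on an object; "newtons" is the grip in N (left out, the last holds). Time passes only in rows, so rows that do not move let the fingers close, or fill a call up. It gives the time, the measured TCP pose, the force, the opening and the grip force at its end, in the units of the state.
- ctrl.get_obs(): the state, without advancing time (a new reading comes with each control period).
- ctrl.get_image(name): name is "scene" or "side" or "wrist"; returns the picture (480x640x3 uint8, red, green, blue); there is no depth.
- ctrl.calibration(name): a dict with "fx", "fy", "cx", "cy" (pixels), "R" (3x3) and "t" (3): a world point X has camera coordinates R X + t; the wrist camera has in their place "T_tool_cam" (4x4, takes a point from camera to tool coordinates, whose origin is the TCP and whose axes are the flange's). Camera axes: x right, y down, z forward; pixel columns grow to the right and rows downward; lengths in m; the calibration is good to about 2 mm. A picture is of the moment at which its call begins: read the wrist's pose just before it. calibration takes no time and is no camera call.
- ctrl.finish_job(): hands the job in; it is judged then, once.
Trained networks look in the newest picture that a camera, given by its name, has taken for a name from the list of things; names that differ only in an ending like _2 or _b are one class to them, and where a whole thing is asked for, a point or a joint stands for the part that bears it (a point fixed in the world has none). Each returns a list of dicts, best first, with "confidence" (0 to 1); they miss things now and then, are a little off and sometimes report something else, mostly with a low value. They report only what shows in the picture. A call takes as long as a camera call.
- ctrl.look_for(camera, query): "rect" ([left, top, width, height] in pixels, round what is visible of it).
- ctrl.mark_of(camera, query): "pixel" ([column, row] in pixels: a listed point, or the origin of a listed thing).
The state is a dict: "t": time; "q": joint angles; "dq": joint speeds; "effort": joint torques, N m; "tool_pos": TCP position; "tool_rot": TCP orientation; "contact_force": force on the tool from outside, world axes, zero at the start; "wrist_torque": the same for the moment, N m; "opening": finger opening in m; "grip_force": force on a finger pad.
Only numpy, scipy, OpenCV 4.12 (cv2) and the standard library are available. Lean on these libraries where they do the work, as an engineer would, in place of code of your own. Each camera call takes 0.05 s, during which the arm holds its last target. There are 200 camera calls.

## Task

Set the batch counter on the piston bench to 472 pistons: on the bank of three thumbwheels push each wheel round by its ribs with a fingertip until, read from left to right from the front of the box (the robot's side), the digits on top are 4, 7 and 2, each clicked home. Then press the round load key at the right of the wheels all the way down to take over the count, and let it come up. Work with a light fingertip pressure, as the switches break under a hard push, and leave everything else on the bench where it is.

Things in the scene. Friction and masses are not known exactly. Their poses are not given: they have to be found in the camera images.
- counter: Batch counter: grey box 220 (x) x 320 (y) x 100 mm high, fixed to the bench. Origin under its centre; front faces its -x (the robot), +y is left seen from the front. On its top: three thumbwheels in a row along y through its centre, 36 mm apart, in grey frames 1 to 8 mm high; the load key; a lamp 9 mm high 55 mm behind the key; a key lock 5 mm high 65 mm in front of it. Pushing it, its wheels or key over 16 N breaks it.
- hundreds_wheel (a joint): Hundreds digit wheel, the left one seen from the front: black plastic, 18 mm wide, axle along the box's y; rim 60 mm across with ten finger ribs standing 2 mm proud, 2.4 mm thick, half-way between the digits. Value = digit x 0.6283 rad, stops at 0 and 9; pushing the crown towards the box's +x (away from the front) raises it. Clicks into the nearest digit. Digit on top: 1 to 9 white pips, 0 a bar.
- hundreds_crown (a point): Nominal top of the hundreds wheel's rim (between two ribs): a point fixed to the box, 14 mm above its top, 30 mm above the axle, mid-width. The real wheel stands up to 3.5 mm higher or lower, as each module seats differently. Seen straight from above, white marks on the frame point at the digit on top (at a slant they seem off). It is turned by a fingertip resting on the rim and pushing a rib; 1.5 N there start it, half a step and it snaps on.
- tens_wheel (a joint): Tens digit wheel, the middle one seen from the front: black plastic, 18 mm wide, axle along the box's y; rim 60 mm across with ten finger ribs standing 2 mm proud, 2.4 mm thick, half-way between the digits. Value = digit x 0.6283 rad, stops at 0 and 9; pushing the crown towards the box's +x (away from the front) raises it. Clicks into the nearest digit. Digit on top: 1 to 9 white pips, 0 a bar.
- tens_crown (a point): Nominal top of the tens wheel's rim (between two ribs): a point fixed to the box, 14 mm above its top, 30 mm above the axle, mid-width. The real wheel stands up to 3.5 mm higher or lower, as each module seats differently. Seen straight from above, white marks on the frame point at the digit on top (at a slant they seem off). It is turned by a fingertip resting on the rim and pushing a rib; 1.5 N there start it, half a step and it snaps on.
- units_wheel (a joint): Units digit wheel, the right one seen from the front: black plastic, 18 mm wide, axle along the box's y; rim 60 mm across with ten finger ribs standing 2 mm proud, 2.4 mm thick, half-way between the digits. Value = digit x 0.6283 rad, stops at 0 and 9; pushing the crown towards the box's +x (away from the front) raises it. Clicks into the nearest digit. Digit on top: 1 to 9 white pips, 0 a bar.
- units_crown (a point): Nominal top of the units wheel's rim (between two ribs): a point fixed to the box, 14 mm above its top, 30 mm above the axle, mid-width. The real wheel stands up to 3.5 mm higher or lower, as each module seats differently. Seen straight from above, white marks on the frame point at the digit on top (at a slant they seem off). It is turned by a fingertip resting on the rim and pushing a rib; 1.5 N there start it, half a step and it snaps on.
- load_key (a joint): Travel of the load key, m: 0 up, 0.006 fully down. It is spring-loaded (about 1.5 N to start, 5 N fully down) and comes up by itself.
- load_key_top (a point): Centre of the top face of the load key, a round grey key 28 mm across in a steel collar 44 mm across and 12 mm high, at the right of the wheels and in line with them, 115 mm from the middle wheel. Key top 22 mm above the box's top when up; it moves straight down 6 mm.
- piston0: Bystander: an aluminium piston 80 mm across standing crown down with a steel connecting rod leaning out of it, about 175 mm high over all. Origin at the centre of its underside.
- piston1: Bystander: another piston with rod, as piston0.
- gudgeon_pin: Bystander: a loose steel tube, 22 mm across, 60 mm high, standing upright on the counter's top at its back left. Origin at the centre of its underside.
- piston_ring: Bystander: a loose dark steel ring, 76 mm across, 5 mm high, lying on the counter's top at its front left. Origin at the centre of its underside.
- circlip_pliers: Bystander: red-handled pliers, 165 mm long along their x, 14 mm high, lying on the bench. Origin at the middle, underside.
- screwdriver: Bystander: a black-handled screwdriver, 200 mm long along its x, 26 mm thick, lying on the bench. Origin at the middle, underside.

How it is judged:
On the way, in this order (a step that is already met when the one before it is completed fails the run):
1. the three wheels read 4, 7, 2, each in its click (value of joint hundreds_wheel between 2.3633 and 2.6633 rad and value of joint tens_wheel between 4.2482 and 4.5482 rad and value of joint units_wheel between 1.1066 and 1.4066 rad and value of joint load_key below 0.002 m), for 0.2 s.
2. the load key is pressed fully down with 472 on the wheels (value of joint load_key above 0.005 m and value of joint hundreds_wheel between 2.3633 and 2.6633 rad and value of joint tens_wheel between 4.2482 and 4.5482 rad and value of joint units_wheel between 1.1066 and 1.4066 rad), for 0.05 s.
At the end, for the whole second after the job is handed in: The wheels read 4, 7 and 2 (each within 0.15 rad of the digit: 2.513, 4.398 and 1.257 rad), the load key has been pressed down more than 5 mm after that and is up again (less than 1 mm), and nothing is touched (value of joint hundreds_wheel between 2.3633 and 2.6633 rad and value of joint tens_wheel between 4.2482 and 4.5482 rad and value of joint units_wheel between 1.1066 and 1.4066 rad and value of joint load_key below 0.001 m).
It fails at once if the counter, its wheels or its key are pushed with more than 16 N (contact force between any of the fingers, the arm and counter above 16 N).
It fails at once if something else on the bench is moved by more than 15 mm (distance of any of piston0, piston1, gudgeon_pin, piston_ring, circlip_pliers, screwdriver from where it was at the start of the episode above 0.015 m).
It also fails if it takes over 72 s, if anything falls off the work surface, if the arm or the gripper's body presses on something with over 40 N, if the wrist force passes 120 N, or if a joint passes its speed limit or range.

## Working session

There is one attempt and no reset: what is moved stays moved. The work goes in short steps, Python scripts to look and compute and a tool call to move; the robot and the scene stay as the last step left them, time stands still between calls to the robot, and variables do not carry over. Pictures are saved under pics/ and viewed, at most 10 in all, crops included, and the job is handed in when it is done.

Besides the shell and the picture viewer there is one more tool, called after "Request:" as name([rows], argument=value, ...), one row to a line, values as JSON. carry_out: Moves the arm, as the interface text tells. Its arguments: {"type":"object","properties":{"moves":{"type":"array"},"grip":{"type":"number"},"newtons":{"type":"number"}},"required":["moves"]}

```bash
mkdir -p pics; ls
python3 - <<'E'
from station import ctrl
import cv2,numpy as np
o=ctrl.get_obs();print({k:np.round(v,3).tolist() for k,v in o.items()})
for c in ("scene","side","wrist"):
    im=ctrl.get_image(c);cv2.imwrite(f"pics/{c}0.png",im[:,:,::-1])
    k=ctrl.calibration(c);print(c,{a:np.round(b,4).tolist() for a,b in k.items()})
    for q in ("counter","hundreds_crown","tens_crown","units_crown","load_key_top"):
        print(q,[(np.round(m["pixel"],1).tolist(),round(m["confidence"],2)) for m in ctrl.mark_of(c,q)[:2]])
a=cv2.imread("pics/scene0.png");b=cv2.imread("pics/side0.png")
cv2.imwrite("pics/both0.png",cv2.resize(np.hstack([a,b]),(800,300)))
E
```

```text
pics
{'t': 0.0, 'q': [1.138, 0.053, 1.614, 0.0, 1.476, -0.119], 'dq': [0.001, 0.001, 0.001, -0.001, 0.0, 0.002], 'effort': [0.0, -39.366, -37.019, -0.0, 0.007, -0.0], 'tool_pos': [0.193, 0.594, 0.23], 'tool_rot': [-0.491, -3.102, 0.003], 'contact_force': [-0.301, -1.333, 0.851], 'wrist_torque': [0.004, -0.028, -0.02], 'grip_force': 0.0, 'opening': 0.085}
scene {'fx': 613.3713, 'fy': 613.3713, 'cx': 316.7455, 'cy': 237.8884, 'R': [[0.3979, 0.9174, 0.0023], [0.7461, -0.3221, -0.5828], [-0.5339, 0.2336, -0.8126]], 't': [-0.2002, -0.2991, 1.6828]}
counter [([343.9, 290.5], 0.89)]
hundreds_crown [([360.7, 256.9], 0.96)]
tens_crown [([344.3, 262.7], 0.55), ([158.7, 327.9], 0.41)]
units_crown [([333.8, 273.1], 0.89)]
load_key_top [([301.7, 290.9], 0.59)]
side {'fx': 447.5193, 'fy': 447.5193, 'cx': 323.4126, 'cy': 237.1983, 'R': [[-0.9405, -0.3396, 0.0127], [-0.2652, 0.7101, -0.6523], [0.2125, -0.6168, -0.7579]], 't': [0.454, 0.1796, 0.9497]}
counter [([284.1, 258.6], 0.81)]
hundreds_crown [([277.2, 237.7], 0.85)]
tens_crown [([280.5, 226.9], 0.78), ([274.3, 462.1], 0.26)]
units_crown [([280.6, 212.3], 0.7)]
load_key_top [([288.1, 189.9], 0.55)]
wrist {'fx': 413.1156, 'fy': 413.1156, 'cx': 318.9818, 'cy': 242.1047, 'T_tool_cam': [[-0.0001, -0.9621, -0.2728, 0.0694], [1.0, 0.0001, -0.0006, 0.0006], [0.0006, -0.2728, 0.9621, -0.1427], [0.0, 0.0, 0.0, 1.0]]}
counter []
hundreds_crown []
tens_crown []
units_crown []
load_key_top []
```

```bash
cat > h.py <<'E'
from station import ctrl
import numpy as np,cv2
from scipy.spatial.transform import Rotation as Ro
def P(c,o=None):
    k=ctrl.calibration(c);K=np.array([[k["fx"],0,k["cx"]],[0,k["fy"],k["cy"]],[0,0,1]])
    if c=="wrist":
        o=o or ctrl.get_obs();T=np.eye(4);T[:3,:3]=Ro.from_rotvec(o["tool_rot"]).as_matrix();T[:3,3]=o["tool_pos"]
        M=np.linalg.inv(T@np.array(k["T_tool_cam"]))[:3]
    else: M=np.c_[k["R"],k["t"]]
    return K@M
def proj(M,X):
    p=M@np.append(X,1);return p[:2]/p[2]
def onz(M,uv,z):
    A=np.c_[M[:,0],M[:,1],-np.append(uv,1)];return np.linalg.solve(A,-(M[:,2]*z+M[:,3]))[:2]
def tri(M1,a,M2,b):
    X=cv2.triangulatePoints(M1,M2,np.array(a,float).reshape(2,1),np.array(b,float).reshape(2,1))[:,0];return X[:3]/X[3]
E
python3 - <<'E'
from h import *
S,D=P("scene"),P("side")
for n,a,b in (("h",(360.7,256.9),(277.2,237.7)),("t",(344.3,262.7),(280.5,226.9)),("u",(333.8,273.1),(280.6,212.3)),("k",(301.7,290.9),(288.1,189.9)),("c",(343.9,290.5),(284.1,258.6))):
    X=tri(S,a,D,b);print(n,X.round(3),(proj(S,X)-a).round(1),(proj(D,X)-b).round(1))
print(Ro.from_rotvec(ctrl.get_obs()["tool_rot"]).as_matrix().round(3))
E
```

```text
h [0.57  0.069 0.112] [-1.6 -0.8] [-3.2  1.4]
t [0.572 0.033 0.112] [-0.3 -0.1] [-0.5  0.2]
u [ 0.589 -0.001  0.117] [-0.9 -0.5] [-1.6  0.7]
k [ 0.601 -0.077  0.114] [-0.4 -0.2] [-0.7  0.3]
c [ 0.573  0.034 -0.   ] [-1.  -0.5] [-1.8  0.8]
[[-0.951  0.309 -0.   ]
 [ 0.309  0.951 -0.   ]
 [ 0.    -0.    -1.   ]]
```

View pics/both0.png

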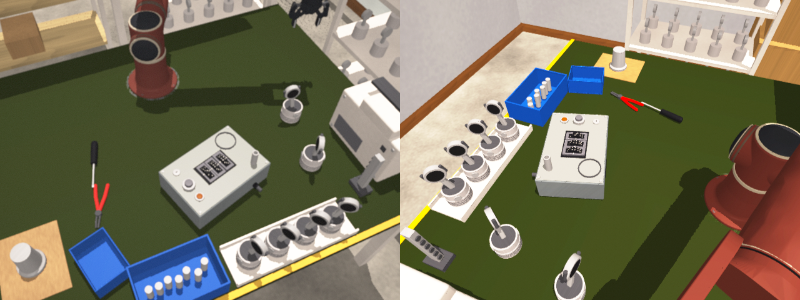

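The scene shows the counter near (0.573, 0.034), yawed about 0.25 rad, with the wheels at its centre, the load key right of them, and the pin and ring on its left. I'll move above it.

Request:
carry_out([
  {"x": -1,"y": -0.78,"z": -1},
  {"x": -1,"y": -0.78,"z": -1},
  {"x": -1,"y": -0.78,"z": -1},
  {"x": -1,"y": -0.78},
  {"x": -1,"y": -0.78},
  {"x": -1,"y": -0.78},
  {"x": -1,"y": -0.78},
  {"x": -1,"y": -0.78},
], grip=0)

```text
validation failed for argument at $.mo...
```

Request:
carry_out([
  {"x": -1,"y": -0.78},
  {"x": -1,"y": -0.78},
  {"x": -1,"y": -0.78},
  {"x": -1,"y": -0.78},
  {"x": -1,"y": -0.78},
  {"x": -1,"y": -0.78},
  {"x": -1,"y": -0.78},
  {"x": -1,"y": -0.78},
])

```text
validation failed for argument at $.mo...
```

Request:
carry_out([
  {"x": -1,"y": -0.78},
  {"x": -1,"y": -0.78},
  {"x": -1,"y": -0.78},
  {"x": -1,"y": -0.78},
  {"x": -1,"y": -0.78},
  {"turn": 0.15},
  {"turn": 0.15},
  {"turn": 0.15},
])

```text
validation failed for argument at $.mo...
```

Request:
carry_out([
  {"turn": 0.15},
  {"turn": 0.15},
  {"turn": 0.15},
  {"turn": 0.1},
  {},
  {},
  {},
  {},
])

```text
validation failed for argument at $.mo...
```

```bash
cat > look.py <<'E'
import sys
from h import *
n=sys.argv[1]
o=ctrl.get_obs();im=ctrl.get_image("wrist");cv2.imwrite(f"pics/{n}.png",im[:,:,::-1])
R=Ro.from_rotvec(o["tool_rot"]).as_matrix();print(o["t"],np.round(o["tool_pos"],4),R.round(3).tolist(),np.round(o["contact_force"],2))
M=P("wrist",o)
for q,z in (("counter",0),("hundreds_crown",.114),("tens_crown",.114),("units_crown",.114),("load_key_top",.122)):
    for m in ctrl.mark_of("wrist",q)[:2]: print(q,np.round(m["pixel"],1),round(m["confidence"],2),onz(M,m["pixel"],z).round(4))
E
python3 look.py w1
```

```text
0.9 [0.1929 0.5945 0.2313] [[-0.951, 0.309, -0.0], [0.309, 0.951, -0.0], [0.0, -0.0, -1.0]] [0.64 0.72 0.3 ]
```

View pics/w1.png

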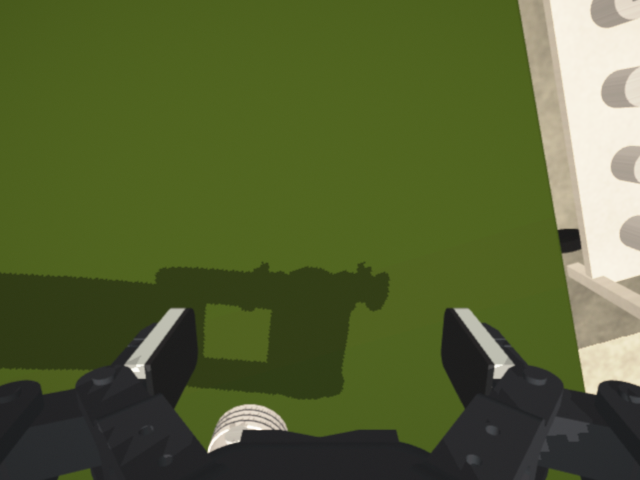

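The moves were refused because every row needs all four keys. The picture shows only bench and the open fingers.

Request:
carry_out([
  {"x": -1,"y": -0.78,"z": -1,"turn": 0},
  {"x": -1,"y": -0.78,"z": -1,"turn": 0},
  {"x": -1,"y": -0.78,"z": -1,"turn": 0},
  {"x": -1,"y": -0.78,"z": 0,"turn": 0},
  {"x": -1,"y": -0.78,"z": 0,"turn": 0},
  {"x": -1,"y": -0.78,"z": 0,"turn": 0},
  {"x": -1,"y": -0.78,"z": 0,"turn": 0},
  {"x": -1,"y": -0.78,"z": 0,"turn": 0},
], grip=0)

```text
t: 2.0
tool_pos: [0.3355, 0.3833, 0.3065]
tool_rot: [0.49, 3.103, 0.001]
contact_force: [-0.0, 0.3, 0.7]
opening: 0.0001
grip_force: 0.0
```

Request:
carry_out([
  {"x": -1,"y": -0.78,"z": 0,"turn": 0},
  {"x": -1,"y": -0.78,"z": 0,"turn": 0},
  {"x": -1,"y": -0.78,"z": 0,"turn": 0},
  {"x": -1,"y": -0.78,"z": 0,"turn": 0},
  {"x": -1,"y": -0.78,"z": 0,"turn": 0},
  {"x": -1,"y": -0.78,"z": 0,"turn": 0},
  {"x": -1,"y": -0.78,"z": 0,"turn": 0},
  {"x": -1,"y": -0.78,"z": 0,"turn": 0},
])

```text
t: 2.8
tool_pos: [0.4777, 0.1731, 0.3065]
tool_rot: [0.491, 3.102, 0.0]
contact_force: [0.0, -0.6, 0.1]
opening: 0.0
grip_force: 0.0
```

Request:
carry_out([
  {"x": -1,"y": -0.78,"z": 0,"turn": 0},
  {"x": -1,"y": -0.78,"z": 0,"turn": 0},
  {"x": -1,"y": -0.78,"z": 0,"turn": 0},
  {"x": -1,"y": -0.78,"z": 0,"turn": 0},
  {"x": -1,"y": -0.78,"z": 0,"turn": 0},
  {"x": 0,"y": 0,"z": 0,"turn": 0.15},
  {"x": 0,"y": 0,"z": 0,"turn": 0.15},
  {"x": 0,"y": 0,"z": 0,"turn": 0.15},
])

```text
t: 3.6
tool_pos: [0.566, 0.0425, 0.3062]
tool_rot: [-1.181, -2.911, 0.0]
contact_force: [0.5, 0.8, -0.2]
opening: -0.0001
grip_force: 0.0
```

Request:
carry_out([
  {"x": 0,"y": 0,"z": 0,"turn": 0.15},
  {"x": 0,"y": 0,"z": 0,"turn": 0.15},
  {"x": 0,"y": 0,"z": 0,"turn": 0.15},
  {"x": 0,"y": 0,"z": 0,"turn": 0.1},
  {"x": 0,"y": 0,"z": 1,"turn": 0},
  {"x": 0,"y": 0,"z": 1,"turn": 0},
  {"x": 0,"y": 0,"z": 0,"turn": 0},
  {"x": 0,"y": 0,"z": 0,"turn": 0},
])

```text
t: 4.4
tool_pos: [0.5657, 0.0429, 0.2562]
tool_rot: [-1.918, -2.487, 0.001]
contact_force: [-0.3, 0.1, 1.6]
opening: 0.0001
grip_force: 0.0
```

```bash
python3 look.py w2
```

```text
4.4 [0.5657 0.0429 0.2562] [[-0.254, 0.967, -0.001], [0.967, 0.254, 0.0], [0.0, -0.001, -1.0]] [-0.26  0.13  1.58]
counter [326.5 212.2] 0.98 [0.5759 0.0323]
hundreds_crown [325.9 195.6] 0.9 [0.5645 0.0658]
tens_crown [324.9 247.3] 0.56 [0.5735 0.0295]
units_crown [330.3 288.8] 0.87 [ 5.856e-01 -5.000e-04]
```

View pics/w2.png

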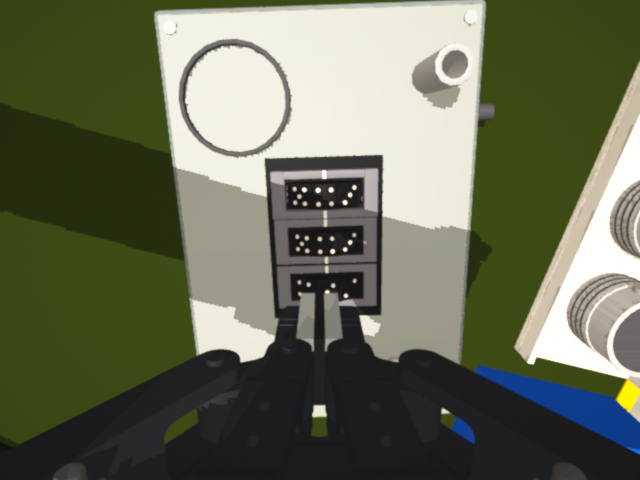

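The picture shows the wheel frames at (325,180), (325,240), (325,290), the ring and pin clear to the left, and the shut fingertips at (322,293). The box is turned about 1.5° more than the tool. I'll zoom in on the digits.

Run:
```python
from h import *
im=cv2.imread("pics/w2.png");cv2.imwrite("pics/w2c.png",cv2.resize(im[150:340,255:395],None,fx=3.1,fy=3.1,interpolation=cv2.INTER_CUBIC))
o=ctrl.get_obs();M=P("wrist",o);print(proj(M,o["tool_pos"]))
R=Ro.from_rotvec(o["tool_rot"]).as_matrix();print(proj(M,o["tool_pos"]+R@[0.011,0.01,0]),proj(M,o["tool_pos"]+R@[-0.011,0.01,0]))
# box edges: top-left/right corners at z=.1
for uv in ((157,13),(484,3),(266,158),(382,155),(275,316),(380,313)): print(uv,onz(M,uv,.1).round(4))
```

```text
[318.81659481 316.48688866]
[345.7615993  289.42928262] [344.75545444 342.52595716]
(157, 13) [0.4291 0.1513]
(484, 3) [0.6334 0.2112]
(266, 158) [0.5183 0.0786]
(382, 155) [0.5979 0.1017]
(275, 316) [ 0.5525 -0.0402]
(380, 313) [ 0.6326 -0.0166]
```

View pics/w2c.png

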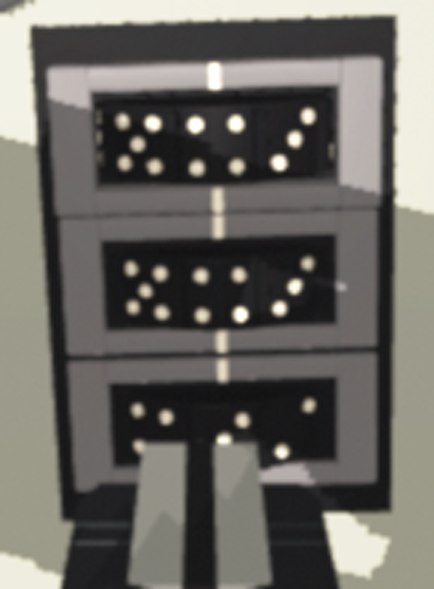

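Reading: hundreds 4, tens 4, units 3. The front side holds the higher digits (5 | 4 | 3 on the hundreds wheel). So the tens wheel needs three steps up, the units wheel one step down, and the hundreds wheel none. I'll go over the tens crown and probe its height by touch.

Request:
carry_out([
  {"x": 0,"y": 0,"z": 0,"turn": -0.026},
  {"x": -0.53,"y": 0.19,"z": 1,"turn": 0},
  {"x": 0,"y": 0,"z": 1,"turn": 0},
  {"x": 0,"y": 0,"z": 1,"turn": 0},
  {"x": 0,"y": 0,"z": 1,"turn": 0},
  {"x": 0,"y": 0,"z": 1,"turn": 0},
  {"x": 0,"y": 0,"z": 0.4,"turn": 0},
  {"x": 0,"y": 0,"z": 0,"turn": 0},
])

```text
t: 5.5
tool_pos: [0.573, 0.0316, 0.1196]
tool_rot: [-1.884, -2.511, 0.003]
contact_force: [0.6, 0.3, -0.2]
opening: -0.0002
grip_force: 0.0
```

```bash
python3 look.py w3
python3 - <<'E'
import cv2
im=cv2.imread("pics/w3.png");cv2.imwrite("pics/w3c.png",cv2.resize(im[80:400,180:460],None,fx=1.8,fy=1.8))
E
```

```text
5.5 [0.573  0.0316 0.1196] [[-0.28, 0.96, -0.003], [0.96, 0.28, 0.0], [0.001, -0.003, -1.0]] [ 0.6   0.25 -0.18]
counter [322.6 237.9] 0.68 [0.5754 0.0305]
hundreds_crown [321.3 219.8] 0.63 [0.5637 0.0666]
```

View pics/w3c.png

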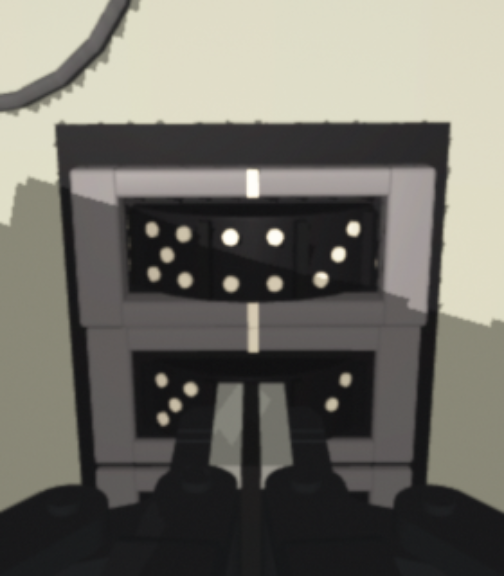

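The tip (251, 420) is centred on the marks at column 252 and the hundreds wheel reads 4. I'll probe down over the tens wheel.

Request:
carry_out([
  {"x": 0,"y": 0,"z": 0.04,"turn": 0},
  {"x": 0,"y": 0,"z": 0.04,"turn": 0},
  {"x": 0,"y": 0,"z": 0.04,"turn": 0},
  {"x": 0,"y": 0,"z": 0,"turn": 0},
  {"x": 0,"y": 0,"z": 0,"turn": 0},
  {"x": 0,"y": 0,"z": 0,"turn": 0},
  {"x": 0,"y": 0,"z": 0,"turn": 0},
  {"x": 0,"y": 0,"z": 0,"turn": 0},
])

```text
t: 6.6
tool_pos: [0.5742, 0.0315, 0.1183]
tool_rot: [1.886, 2.512, 0.0]
contact_force: [0.2, 0.4, -0.0]
opening: -0.0002
grip_force: 0.0
```

Request:
carry_out([
  {"x": 0,"y": 0,"z": 0.04,"turn": 0},
  {"x": 0,"y": 0,"z": 0,"turn": 0},
  {"x": 0,"y": 0,"z": 0,"turn": 0},
  {"x": 0,"y": 0,"z": 0,"turn": 0},
  {"x": 0,"y": 0,"z": 0,"turn": 0},
  {"x": 0,"y": 0,"z": 0,"turn": 0},
  {"x": 0,"y": 0,"z": 0,"turn": 0},
  {"x": 0,"y": 0,"z": 0,"turn": 0},
])

```text
t: 7.4
tool_pos: [0.5741, 0.0315, 0.1173]
tool_rot: [-1.886, -2.512, -0.0]
contact_force: [-1.6, -0.4, 0.2]
opening: 0.0003
grip_force: 0.0
```

Request:
carry_out([
  {"x": 0,"y": 0,"z": 0.04,"turn": 0},
  {"x": 0,"y": 0,"z": 0,"turn": 0},
  {"x": 0,"y": 0,"z": 0,"turn": 0},
  {"x": 0,"y": 0,"z": 0,"turn": 0},
  {"x": 0,"y": 0,"z": 0,"turn": 0},
  {"x": 0,"y": 0,"z": 0,"turn": 0},
  {"x": 0,"y": 0,"z": 0,"turn": 0},
  {"x": 0,"y": 0,"z": 0,"turn": 0},
])

```text
t: 8.2
tool_pos: [0.5742, 0.0315, 0.1163]
tool_rot: [1.886, 2.512, 0.0]
contact_force: [-0.7, -0.3, -0.7]
opening: 0.0002
grip_force: 0.0
```

Request:
carry_out([
  {"x": 0,"y": 0,"z": 0.04,"turn": 0},
  {"x": 0,"y": 0,"z": 0,"turn": 0},
  {"x": 0,"y": 0,"z": 0,"turn": 0},
  {"x": 0,"y": 0,"z": 0,"turn": 0},
  {"x": 0,"y": 0,"z": 0,"turn": 0},
  {"x": 0,"y": 0,"z": 0,"turn": 0},
  {"x": 0,"y": 0,"z": 0,"turn": 0},
  {"x": 0,"y": 0,"z": 0,"turn": 0},
])

```text
t: 9.0
tool_pos: [0.5741, 0.0315, 0.1153]
tool_rot: [-1.886, -2.513, 0.0]
contact_force: [-0.2, -0.3, -0.6]
opening: 0.0003
grip_force: 0.0
```

Request:
carry_out([
  {"x": 0,"y": 0,"z": 0.04,"turn": 0},
  {"x": 0,"y": 0,"z": 0,"turn": 0},
  {"x": 0,"y": 0,"z": 0,"turn": 0},
  {"x": 0,"y": 0,"z": 0,"turn": 0},
  {"x": 0,"y": 0,"z": 0,"turn": 0},
  {"x": 0,"y": 0,"z": 0,"turn": 0},
  {"x": 0,"y": 0,"z": 0,"turn": 0},
  {"x": 0,"y": 0,"z": 0,"turn": 0},
])

```text
t: 9.8
tool_pos: [0.5741, 0.0315, 0.1143]
tool_rot: [1.886, 2.513, -0.0]
contact_force: [-0.3, 0.1, 0.0]
opening: 0.0003
grip_force: 0.0
```

Request:
carry_out([
  {"x": 0,"y": 0,"z": 0.04,"turn": 0},
  {"x": 0,"y": 0,"z": 0,"turn": 0},
  {"x": 0,"y": 0,"z": 0,"turn": 0},
  {"x": 0,"y": 0,"z": 0,"turn": 0},
  {"x": 0,"y": 0,"z": 0,"turn": 0},
  {"x": 0,"y": 0,"z": 0,"turn": 0},
  {"x": 0,"y": 0,"z": 0,"turn": 0},
  {"x": 0,"y": 0,"z": 0,"turn": 0},
])

```text
t: 10.6
tool_pos: [0.5741, 0.0315, 0.1133]
tool_rot: [1.886, 2.512, -0.0]
contact_force: [0.1, 0.6, -0.9]
opening: 0.0001
grip_force: 0.0
```

Request:
carry_out([
  {"x": 0,"y": 0,"z": 0.04,"turn": 0},
  {"x": 0,"y": 0,"z": 0,"turn": 0},
  {"x": 0,"y": 0,"z": 0,"turn": 0},
  {"x": 0,"y": 0,"z": 0,"turn": 0},
  {"x": 0,"y": 0,"z": 0,"turn": 0},
  {"x": 0,"y": 0,"z": 0,"turn": 0},
  {"x": 0,"y": 0,"z": 0,"turn": 0},
  {"x": 0,"y": 0,"z": 0,"turn": 0},
])

```text
t: 11.4
tool_pos: [0.5746, 0.0315, 0.113]
tool_rot: [1.885, 2.512, 0.001]
contact_force: [-1.1, 1.1, 5.5]
opening: -0.0
grip_force: 2.7
```

Contact is at z ≈ 0.113 with about 8 N/mm stiffness. Next is the first tens push: back off, drop behind the rib and follow the rim.

Request:
carry_out([
  {"x": 0,"y": 0,"z": -0.2,"turn": 0},
  {"x": 0,"y": -0.79,"z": 0,"turn": 0},
  {"x": 0,"y": 0,"z": 0.26,"turn": 0},
  {"x": 0,"y": 0.12,"z": -0.044,"turn": 0},
  {"x": 0,"y": 0.12,"z": -0.036,"turn": 0},
  {"x": 0,"y": 0.12,"z": -0.024,"turn": 0},
  {"x": 0,"y": 0.12,"z": -0.012,"turn": 0},
  {"x": 0,"y": 0.16,"z": -0.004,"turn": 0},
])

```text
t: 12.2
tool_pos: [0.5712, 0.0307, 0.1137]
tool_rot: [1.886, 2.512, 0.001]
contact_force: [-0.4, 0.4, 0.2]
opening: 0.0002
grip_force: 0.0
```

Request:
carry_out([
  {"x": 0,"y": 0,"z": 0,"turn": 0},
  {"x": 0,"y": 0,"z": -0.16,"turn": 0},
  {"x": 0,"y": -0.64,"z": 0,"turn": 0},
  {"x": 0,"y": 0,"z": 0,"turn": 0},
  {"x": 0,"y": 0,"z": 0,"turn": 0},
  {"x": 0,"y": 0,"z": 0,"turn": 0},
  {"x": 0,"y": 0,"z": 0,"turn": 0},
  {"x": 0,"y": 0,"z": 0,"turn": 0},
])

```text
t: 13.0
tool_pos: [0.5554, 0.0261, 0.1179]
tool_rot: [1.886, 2.513, 0.0]
contact_force: [-0.4, -0.3, 0.3]
opening: -0.0001
grip_force: 0.0
```

```bash
python3 look.py w4
python3 - <<'E'
import cv2
im=cv2.imread("pics/w4.png");cv2.imwrite("pics/w4c.png",cv2.resize(im[80:400,180:460],None,fx=1.8,fy=1.8))
E
```

```text
13.0 [0.5554 0.0261 0.1179] [[-0.279, 0.96, 0.0], [0.96, 0.279, 0.0], [-0.0, 0.0, -1.0]] [-0.36 -0.33  0.32]
counter [350.1 236. ] 0.58 [0.575  0.0317]
hundreds_crown [371.1 221.1] 0.72 [0.5636 0.066 ]
tens_crown [363.4 315.2] 0.56 [0.5724 0.0296]
```

View pics/w4c.png

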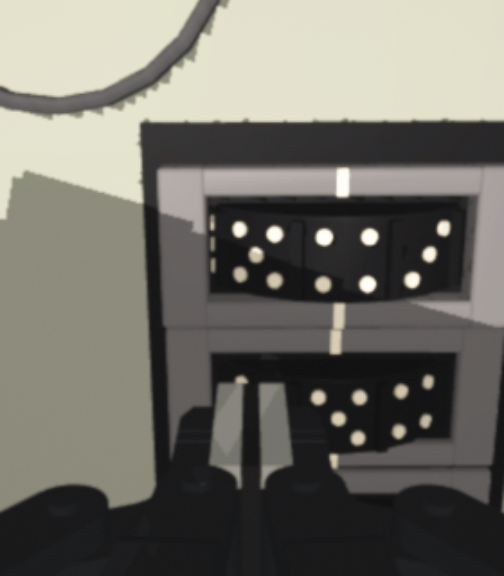

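The tens wheel now shows 5 centred under the marks (337, 418). Two more pushes to go.

Request:
carry_out([
  {"x": 0,"y": 0,"z": 0.28,"turn": 0},
  {"x": 0,"y": 0.12,"z": -0.044,"turn": 0},
  {"x": 0,"y": 0.12,"z": -0.036,"turn": 0},
  {"x": 0,"y": 0.12,"z": -0.024,"turn": 0},
  {"x": 0,"y": 0.12,"z": -0.012,"turn": 0},
  {"x": 0,"y": 0.16,"z": -0.004,"turn": 0},
  {"x": 0,"y": 0,"z": 0,"turn": 0},
  {"x": 0,"y": 0,"z": -0.16,"turn": 0},
])

```text
t: 14.1
tool_pos: [0.5702, 0.0305, 0.1173]
tool_rot: [-1.885, -2.512, 0.001]
contact_force: [0.2, -0.1, -0.1]
opening: -0.0003
grip_force: 0.0
```

Request:
carry_out([
  {"x": 0,"y": -0.64,"z": 0,"turn": 0},
  {"x": 0,"y": 0,"z": 0.28,"turn": 0},
  {"x": 0,"y": 0.12,"z": -0.044,"turn": 0},
  {"x": 0,"y": 0.12,"z": -0.036,"turn": 0},
  {"x": 0,"y": 0.12,"z": -0.024,"turn": 0},
  {"x": 0,"y": 0.12,"z": -0.012,"turn": 0},
  {"x": 0,"y": 0.16,"z": -0.004,"turn": 0},
  {"x": 0,"y": 0,"z": 0,"turn": 0},
])

```text
t: 14.9
tool_pos: [0.5713, 0.0306, 0.114]
tool_rot: [1.885, 2.512, 0.001]
contact_force: [1.0, -0.1, 0.6]
opening: -0.0001
grip_force: 0.2
```

Request:
carry_out([
  {"x": 0,"y": 0,"z": -0.16,"turn": 0},
  {"x": -0.44,"y": 0.15,"z": 0,"turn": 0},
  {"x": -1,"y": 0,"z": 0,"turn": 0},
  {"x": 0,"y": 0,"z": 0,"turn": 0},
  {"x": 0,"y": 0,"z": 0,"turn": 0},
  {"x": 0,"y": 0,"z": 0,"turn": 0},
  {"x": 0,"y": 0,"z": 0,"turn": 0},
  {"x": 0,"y": 0,"z": 0,"turn": 0},
])

```text
t: 15.7
tool_pos: [0.584, -0.0026, 0.1178]
tool_rot: [-1.885, -2.513, -0.0]
contact_force: [-0.3, 0.6, 0.2]
opening: -0.0003
grip_force: 0.0
```

```bash
python3 look.py w5
python3 - <<'E'
import cv2
im=cv2.imread("pics/w5.png");cv2.imwrite("pics/w5c.png",cv2.resize(im[80:400,180:460],None,fx=1.8,fy=1.8))
E
```

```text
15.7 [ 0.584  -0.0026  0.1178] [[-0.28, 0.96, -0.0], [0.96, 0.28, 0.0], [0.0, -0.0, -1.0]] [-0.27  0.58  0.22]
counter [319.4 182.7] 0.87 [0.5746 0.0308]
hundreds_crown [316.1 116.8] 0.96 [0.5629 0.0666]
tens_crown [315.5 225.3] 0.87 [0.5732 0.0302]
```

View pics/w5c.png

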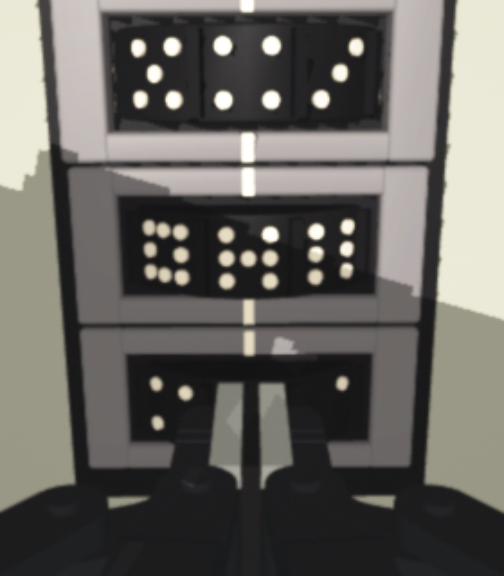

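Hundreds 4 and tens 7 are both centred, and the tip is over the units wheel at (251, 420). I'll probe the units height.

Request:
carry_out([
  {"x": 0,"y": -0.03,"z": 0.04,"turn": 0},
  {"x": 0,"y": 0,"z": 0,"turn": 0},
  {"x": 0,"y": 0,"z": 0,"turn": 0},
  {"x": 0,"y": 0,"z": 0,"turn": 0},
  {"x": 0,"y": 0,"z": 0,"turn": 0},
  {"x": 0,"y": 0,"z": 0,"turn": 0},
  {"x": 0,"y": 0,"z": 0,"turn": 0},
  {"x": 0,"y": 0,"z": 0,"turn": 0},
])

```text
t: 16.8
tool_pos: [0.5834, -0.0033, 0.1168]
tool_rot: [-1.886, -2.512, 0.0]
contact_force: [0.2, 0.0, -0.1]
opening: 0.0003
grip_force: 0.0
```

Request:
carry_out([
  {"x": 0,"y": 0,"z": 0.04,"turn": 0},
  {"x": 0,"y": 0,"z": 0,"turn": 0},
  {"x": 0,"y": 0,"z": 0,"turn": 0},
  {"x": 0,"y": 0,"z": 0,"turn": 0},
  {"x": 0,"y": 0,"z": 0,"turn": 0},
  {"x": 0,"y": 0,"z": 0,"turn": 0},
  {"x": 0,"y": 0,"z": 0,"turn": 0},
  {"x": 0,"y": 0,"z": 0,"turn": 0},
])

```text
t: 17.6
tool_pos: [0.5835, -0.0033, 0.1158]
tool_rot: [-1.886, -2.512, 0.0]
contact_force: [-0.8, 0.2, -0.0]
opening: -0.0002
grip_force: 0.0
```

Request:
carry_out([
  {"x": 0,"y": 0,"z": 0.04,"turn": 0},
  {"x": 0,"y": 0,"z": 0,"turn": 0},
  {"x": 0,"y": 0,"z": 0,"turn": 0},
  {"x": 0,"y": 0,"z": 0,"turn": 0},
  {"x": 0,"y": 0,"z": 0,"turn": 0},
  {"x": 0,"y": 0,"z": 0,"turn": 0},
  {"x": 0,"y": 0,"z": 0,"turn": 0},
  {"x": 0,"y": 0,"z": 0,"turn": 0},
])

```text
t: 18.4
tool_pos: [0.5835, -0.0033, 0.1148]
tool_rot: [1.886, 2.513, -0.0]
contact_force: [0.6, -0.6, -0.7]
opening: 0.0001
grip_force: 0.0
```

Request:
carry_out([
  {"x": 0,"y": 0,"z": 0.04,"turn": 0},
  {"x": 0,"y": 0,"z": 0,"turn": 0},
  {"x": 0,"y": 0,"z": 0,"turn": 0},
  {"x": 0,"y": 0,"z": 0,"turn": 0},
  {"x": 0,"y": 0,"z": 0,"turn": 0},
  {"x": 0,"y": 0,"z": 0,"turn": 0},
  {"x": 0,"y": 0,"z": 0,"turn": 0},
  {"x": 0,"y": 0,"z": 0,"turn": 0},
])

```text
t: 19.2
tool_pos: [0.5835, -0.0033, 0.1138]
tool_rot: [1.886, 2.513, 0.0]
contact_force: [-0.2, 0.7, 0.2]
opening: -0.0
grip_force: 0.0
```

Request:
carry_out([
  {"x": 0,"y": 0,"z": 0.04,"turn": 0},
  {"x": 0,"y": 0,"z": 0,"turn": 0},
  {"x": 0,"y": 0,"z": 0,"turn": 0},
  {"x": 0,"y": 0,"z": 0,"turn": 0},
  {"x": 0,"y": 0,"z": 0,"turn": 0},
  {"x": 0,"y": 0,"z": 0,"turn": 0},
  {"x": 0,"y": 0,"z": 0,"turn": 0},
  {"x": 0,"y": 0,"z": 0,"turn": 0},
])

```text
t: 20.0
tool_pos: [0.5835, -0.0033, 0.1128]
tool_rot: [1.886, 2.512, -0.0]
contact_force: [0.1, 0.2, -0.8]
opening: -0.0001
grip_force: 0.1
```

Request:
carry_out([
  {"x": 0,"y": 0,"z": 0.04,"turn": 0},
  {"x": 0,"y": 0,"z": 0,"turn": 0},
  {"x": 0,"y": 0,"z": 0,"turn": 0},
  {"x": 0,"y": 0,"z": 0,"turn": 0},
  {"x": 0,"y": 0,"z": 0,"turn": 0},
  {"x": 0,"y": 0,"z": 0,"turn": 0},
  {"x": 0,"y": 0,"z": 0,"turn": 0},
  {"x": 0,"y": 0,"z": 0,"turn": 0},
])

```text
t: 20.8
tool_pos: [0.5839, -0.0032, 0.1127]
tool_rot: [1.885, 2.512, 0.001]
contact_force: [-1.6, 0.8, 6.4]
opening: 0.0002
grip_force: 2.7
```

Contact at 0.1127. Now a single mirrored push towards the front for units 3 → 2.

Request:
carry_out([
  {"x": 0,"y": 0,"z": -0.2,"turn": 0},
  {"x": 0,"y": 0.8,"z": 0,"turn": 0},
  {"x": 0,"y": 0,"z": 0.252,"turn": 0},
  {"x": 0,"y": -0.12,"z": -0.044,"turn": 0},
  {"x": 0,"y": -0.12,"z": -0.036,"turn": 0},
  {"x": 0,"y": -0.12,"z": -0.024,"turn": 0},
  {"x": 0,"y": -0.12,"z": -0.012,"turn": 0},
  {"x": 0,"y": -0.16,"z": -0.004,"turn": 0},
])

```text
t: 21.6
tool_pos: [0.5865, -0.0023, 0.1133]
tool_rot: [-1.886, -2.512, 0.001]
contact_force: [0.5, -0.9, 0.2]
opening: -0.0002
grip_force: 0.0
```

Request:
carry_out([
  {"x": 0,"y": 0,"z": 0,"turn": 0},
  {"x": 0,"y": 0,"z": -0.2,"turn": 0},
  {"x": 0,"y": -0.16,"z": -1,"turn": 0},
  {"x": -1,"y": 0,"z": 0,"turn": 0},
  {"x": -1,"y": 0,"z": 0,"turn": 0},
  {"x": -1,"y": 0,"z": 0,"turn": 0},
  {"x": 0,"y": 0,"z": 0,"turn": 0},
  {"x": 0,"y": 0,"z": 0,"turn": 0},
])

```text
t: 22.4
tool_pos: [0.6045, -0.0754, 0.1437]
tool_rot: [-1.887, -2.511, -0.001]
contact_force: [0.0, 0.5, 0.2]
opening: 0.0002
grip_force: 0.0
```

```bash
python3 look.py w6
python3 - <<'E'
import cv2
from h import *
im=cv2.imread("pics/w6.png");cv2.imwrite("pics/w6c.png",cv2.resize(im,(760,570)))
E
```

```text
22.4 [ 0.6045 -0.0754  0.1437] [[-0.278, 0.96, 0.0], [0.96, 0.278, 0.0], [0.0, 0.0, -1.0]] [0.   0.51 0.16]
counter [321.6  56.2] 0.64 [0.575  0.0326]
tens_crown [316.   12.3] 0.59 [0.5728 0.0302]
units_crown [321.9 111. ] 0.6 [ 0.5848 -0.003 ]
load_key_top [320. 302.] 0.66 [ 0.606  -0.0789]
```

View pics/w6c.png

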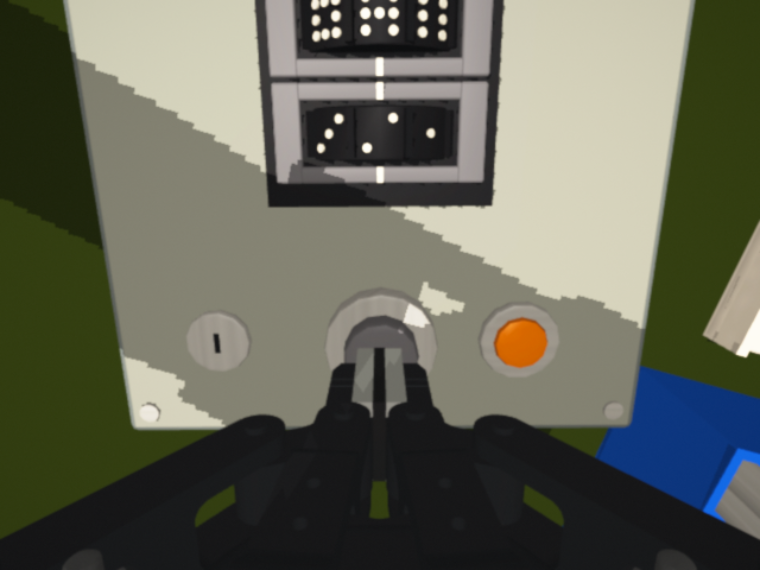

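Units now 2 (377, 132), so the wheels read 4-7-2. The key is under the tip at (380, 345), about 4 mm off. I'll press it gently.

Request:
carry_out([
  {"x": -0.15,"y": 0.02,"z": 0,"turn": 0},
  {"x": 0,"y": 0,"z": 0.75,"turn": 0},
  {"x": 0,"y": 0,"z": 0.08,"turn": 0},
  {"x": 0,"y": 0,"z": 0.08,"turn": 0},
  {"x": 0,"y": 0,"z": 0.08,"turn": 0},
  {"x": 0,"y": 0,"z": 0.08,"turn": 0},
  {"x": 0,"y": 0,"z": 0.02,"turn": 0},
  {"x": 0,"y": 0,"z": 0,"turn": 0},
])

```text
t: 23.5
tool_pos: [0.6061, -0.0788, 0.1168]
tool_rot: [1.886, 2.512, 0.0]
contact_force: [-2.2, 0.9, 4.5]
opening: -0.0001
grip_force: 2.2
```

Request:
carry_out([
  {"x": 0,"y": 0,"z": 0.03,"turn": 0},
  {"x": 0,"y": 0,"z": 0,"turn": 0},
  {"x": 0,"y": 0,"z": 0,"turn": 0},
  {"x": 0,"y": 0,"z": 0,"turn": 0},
  {"x": 0,"y": 0,"z": 0,"turn": 0},
  {"x": 0,"y": 0,"z": 0,"turn": 0},
  {"x": 0,"y": 0,"z": 0,"turn": 0},
  {"x": 0,"y": 0,"z": 0,"turn": 0},
])

```text
t: 24.3
tool_pos: [0.6061, -0.0788, 0.1161]
tool_rot: [1.886, 2.512, 0.0]
contact_force: [-3.1, 0.9, 5.7]
opening: 0.0002
grip_force: 2.7
```

Request:
carry_out([
  {"x": 0,"y": 0,"z": 0.024,"turn": 0},
  {"x": 0,"y": 0,"z": 0,"turn": 0},
  {"x": 0,"y": 0,"z": 0,"turn": 0},
  {"x": 0,"y": 0,"z": 0,"turn": 0},
  {"x": 0,"y": 0,"z": 0,"turn": 0},
  {"x": 0,"y": 0,"z": 0,"turn": 0},
  {"x": 0,"y": 0,"z": 0,"turn": 0},
  {"x": 0,"y": 0,"z": 0,"turn": 0},
])

```text
t: 25.1
tool_pos: [0.6061, -0.0788, 0.116]
tool_rot: [1.886, 2.512, 0.0]
contact_force: [-4.5, 1.1, 7.2]
opening: 0.0003
grip_force: 3.9
```

The key is at its stop. Lift off.

Request:
carry_out([
  {"x": 0,"y": 0,"z": -0.3,"turn": 0},
  {"x": 0,"y": 0,"z": -0.6,"turn": 0},
  {"x": 0,"y": 0,"z": -1,"turn": 0},
  {"x": 0,"y": 0,"z": -1,"turn": 0},
  {"x": 0,"y": 0,"z": -0.5,"turn": 0},
  {"x": 0,"y": 0,"z": 0,"turn": 0},
  {"x": 0,"y": 0,"z": 0,"turn": 0},
  {"x": 0,"y": 0,"z": 0,"turn": 0},
])

```text
t: 25.9
tool_pos: [0.605, -0.0785, 0.1979]
tool_rot: [-1.884, -2.51, 0.002]
contact_force: [-0.9, 0.5, -0.0]
opening: -0.0
grip_force: 0.0
```

```bash
python3 look.py w7
```

```text
25.9 [ 0.605  -0.0785  0.1979] [[-0.279, 0.96, -0.003], [0.96, 0.279, 0.001], [0.002, -0.003, -1.0]] [-0.95  0.49 -0.05]
counter [322.6  62.9] 0.89 [0.575 0.033]
tens_crown [316.8  34.3] 0.98 [0.5722 0.03  ]
units_crown [318.4 110.6] 0.62 [ 0.5831 -0.0047]
load_key_top [322.2 259.5] 0.93 [ 0.6072 -0.0802]
```

View pics/w7.png

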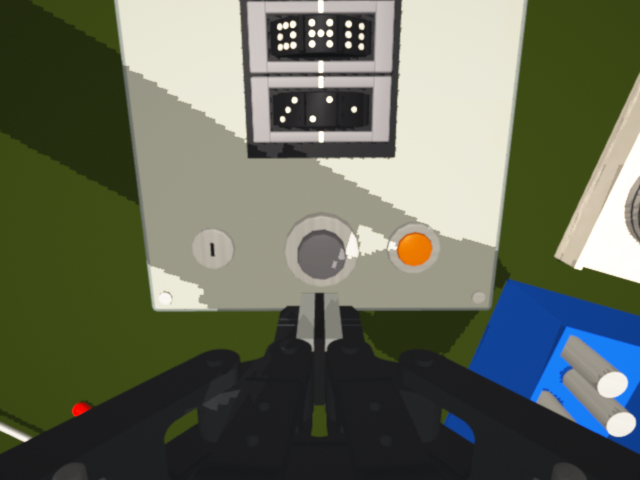

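The tens wheel at (320, 35) reads 7, the units wheel at (321, 108) reads 2, and the key at (321, 253) is up and free. Handing in.

```bash
python3 -c "
from station import ctrl
print(ctrl.finish_job())"
```

```text
the job is handed in; nothing more can be done
None
```

The batch counter is set to 472, the load key was pressed to its stop and has come back up, and the job is handed in; the hand-in call gave no verdict.

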